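# Tip a bearing housing onto its foot in a drilling fixture and clamp it

### The arm

A 6-joint arm with a two-finger parallel gripper is mounted at the origin on a cart in front of the work surface, level with it; the furniture and walls round the work are solid. World frame = base frame: x ahead of the robot, y to its left, z up, the work surface at z = 0. Lengths are in m, angles in rad, forces in N, time in s.
With the tool pointing down it reaches from about 0.35 to 1 m from the base axis. Payload 7.1 kg.
Tool frame: the origin (TCP) lies at the centre of the arm's flange, where the gripper is bolted on; the fingertips stand 173 mm ahead of it and the grasp point (between the pads) lies 155 mm ahead of it; z points along the fingers, y is the direction in which the jaws open and shut (so a half turn about z gives the same grasp; the last joint's range is limited). The gripper opens to 85 mm and grips with 20 to 120 N. Pads are 22 mm wide; open, the fingers measure 114 mm over their backs; the gripper's body (76 mm by 85 mm) begins 54 mm behind the grasp point. The pads swing forward as they close: fully open they stand 13 mm farther back than shut.
Start: joints at [-1.311, 0.423, 1.63, -0, 1.089, -0.019], TCP at [0.172, -0.601, 0.405] pointing down, gripper open.
Joint ranges: [-3, 3], [-0.9, 2.11], [0.09, 2.58], [-1.31, 4.45], [0.11, 2.69], [-2.54, 2.54]. Speed limits (rad/s): [2.39, 2.39, 3.01, 3.14, 3.14, 3.14].

### API

Orientations are given as a 3x3 rotation matrix whose columns are the frame's x, y, z axes.
In Python, from plant import monitor, camera, r gives the robot as it stands. The module is installed in compiled form; this text tells all that it offers.
- The arm moves only by the tool send_rows, never from a script. Its argument "plan" is a list of rows, each an object of numbers: "rx", "ry", "rz": the turn, a rotation vector about the tool's x, y, z in degrees; "x", "y", "z": the shift along the tool's x, y, z in mm; "claw": the closure, from 0 (fully open) to 1 (shut). A call has 1 to 20 rows; each row shifts and turns the commanded pose from where the row before left it, along the tool's axes as they then stand; what a row does not reach is not made up. A row lasts 1/8 s, in which the tool goes at most 62.5 mm and 10.7 degrees, less where a joint would pass 70% of its speed; a pose out of reach is approached as far as the arm can. A call with a gripper value outside its range is refused whole. The fingers move at their own pace and stop on an object; "squeeze" is the grip in N (left out, the last holds). Time passes only in rows, so rows that do not move let the fingers close. It gives the time, the measured TCP pose, the force and the opening at its end, in the units of the state.
- monitor.sense(): the state, without advancing time (a new reading comes with each control period).
- camera(name): name is "scene" or "top"; returns a dict with "pixels" (384x512x3 uint8, red, green, blue), "fx", "fy", "cx", "cy" (pixels), "rvec" (rotation vector, rad) and "tvec" (3), from world to camera coordinates, as OpenCV has them. Camera axes: x right, y down, z forward; pixel columns grow to the right and rows downward; lengths in m; the calibration is good to about 2 mm. A picture is of the moment at which its call begins. There is no depth.
- r.close_job(): hands the job in, once; it reports no verdict.
The state is a dict: "time": time; "qpos": joint angles; "dq": joint speeds; "joint_efforts": joint torques, N m; "eef_pos": TCP position; "ee_rot": TCP orientation; "contact_force": force on the tool from outside, world axes, zero at the start; "wrist_torque": the same for the moment, N m; "gripper_width": finger opening in m.
Only numpy, scipy, OpenCV 4.12 (cv2) and the standard library are available. Lean on these libraries where they do the work, as an engineer would, in place of code of your own. Each camera call takes 0.05 s, during which the arm holds its last target. There are 200 camera calls.

### The job

Load the bearing housing into the drilling fixture: tip it over onto its machined foot, slide it home until the foot sits flush against both the long fence and the end stop, then swing the cam lever round until the cam grips the foot tightly, and let go. Treat the casting gently: no hard shoves, do not overtighten the cam, and leave the other things on the bench and plate where they lie.

Things in the scene. Friction and masses are not known exactly. Their poses are not given: they have to be found in the camera images.
- fixture: Drilling fixture fixed on the bench: bright metal plate 236 x 375 x 10 mm with two low steel rails (fence, end stop) and a cam clamp. Origin on the bench under the plate; x across, towards the fence (roughly away from the robot), y along the fence, towards the end stop (roughly to the robot's left), z up. Plate from x -130 to 106, y -215 to 160 mm, top at z 10 mm.
- stop_corner (a point): Point on the plate top where the inner faces of fence and end stop meet, at fixture x 75, y 135, z 10 mm; axes as the fixture. Fence: 16 mm high above the plate, inner face x 75, from y -152 to 148 mm. End stop: 14 mm high, inner face y 135, from x -32 to 72 mm.
- seat (a point): Where point foot_centre belongs when the housing is seated: fixture x 20, y 79, z 10 mm; axes as the fixture. The seated housing has its x along the fixture's x and its z along the fixture's y.
- clamp_pivot (a point): Upright pivot axis of the clamp lever at the plate top, on a small steel base bolted to the plate through adjusting slots: at fixture x -67 to -60, y 90 to 96, z 10 mm, different each time; axes as the fixture. The pivot is a little stiff (about 2 N at the grip); the lever stays where it is left.
- clamp_lever (a joint): Lever angle, rad, 0 (open) to 3.0, growing anticlockwise from above. The lever points along fixture angle 1.745 + value (from +x towards +y): open it points to +y, and it closes by sweeping past the robot's side. The cam meets a seated foot somewhere from 1.6 to 2.6, to be felt: resistance then rises steeply; 10 to 15 N at the grip is tight, and friction locks it.
- cam (a point): Steel eccentric disc under the lever, 48 mm across, its centre 9 mm off the pivot, 5 to 16.5 mm above the plate; turns with the lever and presses the foot's side towards the fence. Open, it is 10 to 17 mm clear of a seated foot. This point is the centre of the disc.
- grip (a point): Upright black round grip at the end of the lever, 22 mm across, 110 mm from the pivot; full width from 33 to 61 mm above the plate, top at 71 mm. This point is on its axis, 45 mm above the plate.
- housing: Grey cast bearing housing, 0.6 to 1.0 kg: barrel 72 mm in diameter, 112 mm long, on a flat foot 110 x 112 x 14 mm; 88 mm from foot to barrel back. Stands on a barrel end on the plate. Origin at the middle of that end, z along the barrel (up), x across the foot's width, +y out of the machined foot face (within 0.25 rad of the fixture's +y). Foot face at y 44 mm, barrel axis at x 0, y -8.
- foot_centre (a point): Centre of the machined foot face: housing x 0, y 44, z 56 mm; axes as the housing. Face 110 x 112 mm. Tipped towards +y the housing lies on it, z along the fixture's y. A cover on the far end (z 112 to 119 mm, 60 mm across) clears the end stop when lying. Lying, pushed low on the foot it slides at 4 to 15 N, more if the push bears down.
- barrel_back (a point): Back of the barrel where a push tips it: housing x 0, y -44, z 100 mm; axes as the housing (plug 7 mm proud at z 35). It tips about the foot's lower edge (y 44, z 0), so its back rises at about 45 degrees: a push that moves up along with it tips it with 2 to 5 N, one dragging level binds. Friction on the plate 0.5 to 0.7: pushed below 60 mm it slides. It falls past about 33 degrees.
- screwdriver_red: Screwdriver, 230 mm long, on the bench behind the fixture; a bystander. Origin at the centre of its underside.
- offcut_2: Small wood block, 45 x 60 x 30 mm, left of the fixture; a bystander. Origin at the centre of its underside.
- bolt_m12: Bolt, 59 mm long, on the bench right of the fixture at the front; a bystander. Origin at the centre of its underside.
- nut_m16: Steel nut, 27 x 13 mm, on the plate's far right corner, at the end of the fence; a bystander. Origin at the centre of its underside.

How it is judged:
On the way, in this order (a step that is already met when the one before it is completed fails the run):
1. the housing lies on its foot (angle between housing's own y axis and vertical above 3.05 rad), for 0.2 s.
2. the housing has been slid home against fence and end stop (angle between housing's own y axis and vertical above 3.05 rad and x of foot_centre in the frame of fixture between 0.016 and 0.024 m and y of foot_centre in the frame of fixture between 0.075 and 0.083 m), for 0.2 s.
At the end, for the whole second after the job is handed in: The housing lies flat on its foot, the foot's centre within 2.5 mm of its seat along and across the fence and square within 2 degrees, at rest, the cam pressing it with more than 20 N by itself, nothing held (angle between housing's own y axis and vertical above 3.09 rad and x of foot_centre in the frame of fixture between 0.0175 and 0.0225 m and y of foot_centre in the frame of fixture between 0.0765 and 0.0815 m and angle between the x axis of housing and the x axis of fixture, either way round below 0.035 rad and contact force between clamp_lever and housing above 20 N and linear speed of housing below 0.01 m/s); the robot touches nothing.
It fails at once if the robot shoves the housing with more than 80 N (contact force between any of the arm, the fingers and housing above 80 N).
It fails at once if the cam is overtightened, more than 200 N on the foot (contact force between clamp_lever and housing above 200 N).
It fails at once if a bystander is moved by more than 20 mm (distance of any of screwdriver_red, offcut_2, bolt_m12, nut_m16 from where it was at the start of the episode above 0.02 m).
It also fails if it takes over 72 s, if anything falls off the work surface, if the arm or the gripper's body presses on something with over 40 N, if the wrist force passes 120 N, or if a joint passes its speed limit or range.

## Working session

There is one attempt and no reset: what is moved stays moved. The work goes in short steps, Python scripts to look and compute and a tool call to move; the robot and the scene stay as the last step left them, time stands still between calls to the robot, and variables do not carry over. Pictures are saved under pics/ and viewed, about 8 in all and at most 12, crops included, and the job is handed in when it is done.

Besides the shell and the picture viewer there is one more tool, called after ">>>" by a JSON object that holds its "op" and its "data". send_rows: Moves the arm, as the interface text tells. Its arguments: {"type":"object","properties":{"plan":{"type":"array"},"squeeze":{"type":"number"}},"required":["plan"]}

```bash
mkdir -p pics; python3 - <<'E'
from plant import monitor, camera, r
import cv2,numpy as np
s=monitor.sense(); print(s)
for n in ("scene","top"):
    c=camera(n); cv2.imwrite(f"pics/{n}0.png",cv2.cvtColor(cv2.resize(c["pixels"],None,fx=1.5,fy=1.5),cv2.COLOR_RGB2BGR))
    R=cv2.Rodrigues(np.array(c["rvec"]))[0]; print(n,c["fx"],c["cx"],c["cy"],(-R.T@np.array(c["tvec"]).ravel()).round(3),R.round(3).tolist())
E
```

```text
{'time': 0.0, 'qpos': array([-1.31097891e+00,  4.23850526e-01,  1.63068836e+00, -1.53546033e-05,
        1.08858646e+00, -1.89679503e-02]), 'dq': array([ 0.00211584, -0.00041737,  0.00025681, -0.00011956, -0.00124968,
        0.0006248 ]), 'joint_efforts': array([ 1.74810953e-03, -5.57382882e+01, -2.81744474e+01,  7.67422716e-05,
        7.30792992e-03, -9.62352203e-06]), 'eef_pos': array([ 0.17196388, -0.60058975,  0.40394008]), 'ee_rot': array([[ 9.61388440e-01,  2.75194663e-01, -4.06900574e-04],
       [ 2.75194963e-01, -9.61387304e-01,  1.47774975e-03],
       [ 1.54797981e-05, -1.53266851e-03, -9.99998825e-01]]), 'contact_force': array([0.53494731, 0.95611629, 0.17495899]), 'wrist_torque': array([-0.04068119,  0.00103739,  0.01046871]), 'gripper_width': 0.0853031058295693}
scene 467.9506092650308 255.11661312272702 194.80789115155878 [ 0.288 -0.538  0.885] [[0.922, -0.387, 0.005], [-0.283, -0.684, -0.673], [0.264, 0.619, -0.74]]
top 489.1257291486825 259.57992622409904 192.28584381370308 [0.379 0.114 1.244] [[0.015, -1.0, -0.004], [-0.983, -0.014, -0.184], [0.184, 0.006, -0.983]]
```

View pics/scene0.png

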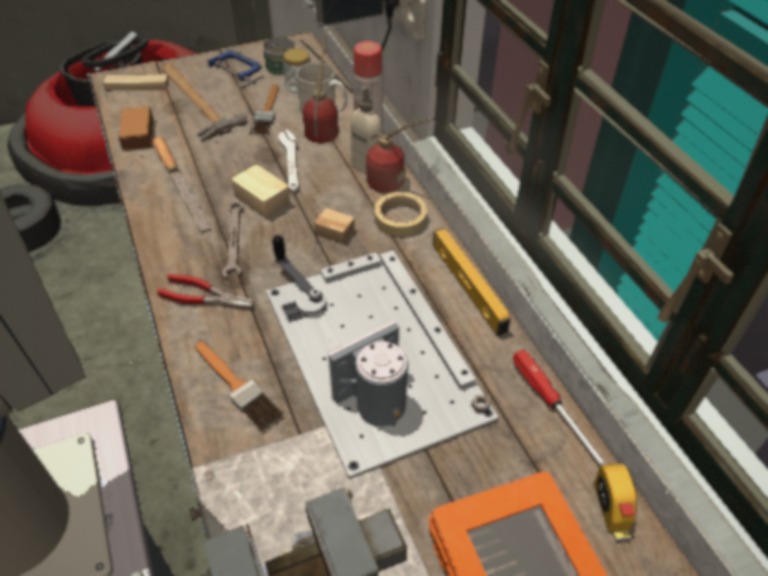

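View pics/top0.png

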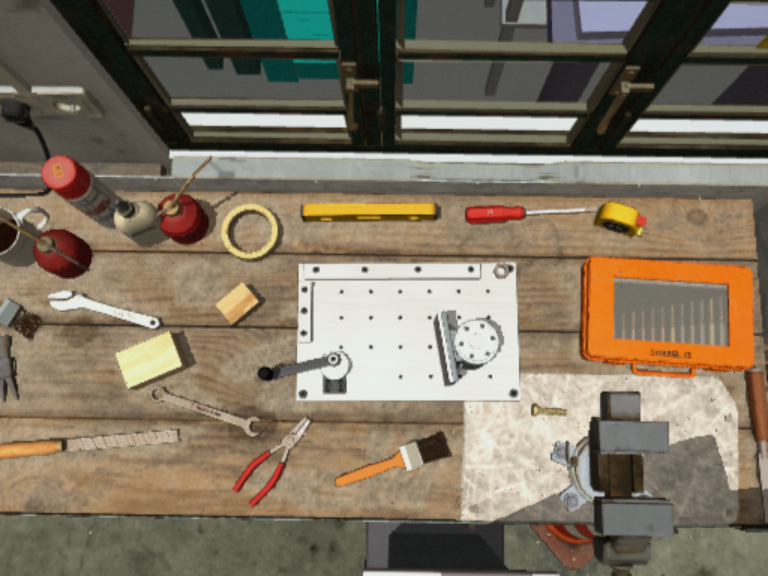

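The scene view shows the housing standing on the plate, foot facing the end stop, with the lever open. In the top view (1.5x scale) the plate corners are about (299,263), (517,263), (519,401) and (297,401). The cover is at (478,341), the foot edge runs (436,312) to (450,384), the pivot is near (335,360) and the grip near (266,373).

```bash
cat > h.py <<'E'
from plant import monitor, camera, r
import cv2,numpy as np
def ray(c,uv,z):
    R=cv2.Rodrigues(np.array(c["rvec"]))[0]; t=np.array(c["tvec"]).ravel(); o=-R.T@t
    d=R.T@np.array([(uv[0]-c["cx"])/c["fx"],(uv[1]-c["cy"])/c["fy"],1]); return o+d*(z-o[2])/d[2]
def proj(c,p):
    K=np.array([[c["fx"],0,c["cx"]],[0,c["fy"],c["cy"]],[0,0,1]])
    return cv2.projectPoints(np.array(p,float).reshape(-1,3),np.array(c["rvec"]),np.array(c["tvec"]),K,None)[0].reshape(-1,2)
def save(c,name,x0,y0,x1,y1,s):
    cv2.imwrite(f"pics/{name}.png",cv2.cvtColor(cv2.resize(c["pixels"][y0:y1,x0:x1],None,fx=s,fy=s,interpolation=cv2.INTER_CUBIC),cv2.COLOR_RGB2BGR))
E
python3 - <<'E'
from h import *
c=camera("top"); im=c["pixels"]; g=cv2.cvtColor(im,cv2.COLOR_RGB2GRAY); hsv=cv2.cvtColor(im,cv2.COLOR_RGB2HSV)
m=((hsv[...,1]<40)&(hsv[...,2]>150)).astype(np.uint8); m[:170]=0;m[270:]=0;m[:,:190]=0;m[:,352:]=0
cs,_=cv2.findContours(m,cv2.RETR_EXTERNAL,cv2.CHAIN_APPROX_NONE); k=max(cs,key=cv2.contourArea)
h=cv2.convexHull(k); print(cv2.boundingRect(k))
box=cv2.boxPoints(cv2.minAreaRect(k)); P=np.array([ray(c,p,.01) for p in box]); print(box.round(1).tolist(),P.round(4).tolist())
print(np.linalg.norm(np.diff(P,axis=0),axis=1))
q=cv2.approxPolyDP(h,3,True)[:,0]; print(q.tolist(),[ray(c,p,.01).round(4).tolist() for p in q])
save(c,"plate",190,165,352,275,4.9)
E
```

```text
(197, 175, 155, 95)
[[197.0, 269.0], [197.0, 175.0], [351.0, 175.0], [351.0, 269.0]] [[0.4132, 0.2751, 0.01], [0.6532, 0.2844, 0.01], [0.6588, -0.1134, 0.01], [0.4189, -0.1087, 0.01]]
[0.2402061  0.39778005 0.24000275]
[[343, 175], [351, 269], [197, 266], [199, 176]] [[0.6585, -0.0927, 0.01], [0.4189, -0.1087, 0.01], [0.4206, 0.2754, 0.01], [0.6506, 0.2791, 0.01]]
```

View pics/plate.png

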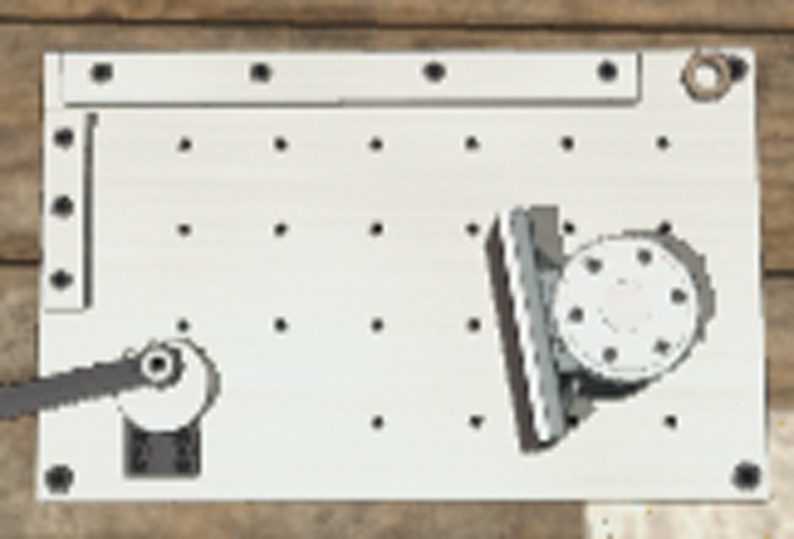

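Crop (4.9x, offset 190,165): the plate corners are (44,51), (754,49), (770,499) and (37,499). The cover centre is (627,306), the top edge of the foot face runs (499,213) to (533,450), and the pivot screw is at (157,363).

```bash
cat >> h.py <<'E'
def cr(p): return np.array(p)/4.9+[189.6,164.6]
E
python3 - <<'E'
from h import *
from scipy.spatial.transform import Rotation as Ro
c=camera("top")
W=np.array([ray(c,cr(p),.01) for p in [(44,51),(754,49),(770,499),(37,499)]])
F=np.array([[.106,.160],[.106,-.215],[-.130,-.215],[-.130,.160]])
Fc=F-F.mean(0);Wc=W[:,:2]-W[:,:2].mean(0)
a=np.arctan2((Fc[:,0]*Wc[:,1]-Fc[:,1]*Wc[:,0]).sum(),(Fc*Wc).sum()); R=np.array([[np.cos(a),-np.sin(a)],[np.sin(a),np.cos(a)]])
t=W[:,:2].mean(0)-R@F.mean(0)
print("fix yaw",a,"t",t,"res mm",((F@R.T+t-W[:,:2])*1e3).round(1).tolist())
toF=lambda p:((R.T@(p[:2]-t))*1e3).round(1)
cov=ray(c,cr((627,306)),.129); print("cover/axis",toF(cov),cov)
e1=ray(c,cr((499,213)),.122);e2=ray(c,cr((533,450)),.122)
print("face ends",toF(e1),toF(e2),np.linalg.norm(e1-e2))
d=toF(e1)-toF(e2);print("housing yaw rel fixture",np.arctan2(d[1],d[0]))
for z in(.03,.04,.05,.06):print("pivot",z,toF(ray(c,cr((157,363)),z)))
hsv=cv2.cvtColor(c["pixels"],cv2.COLOR_RGB2HSV)
for n in((266,373),):
  for z in (.081,):
    g=ray(c,np.array(n)/1.5,z);print("grip",toF(g),g)
E
```

```text
fix yaw 0.017122212875152545 t [0.55087524 0.11849693] res mm [[0.9, -0.0], [0.9, -0.7], [-0.4, -0.5], [-1.4, 1.2]]
cover/axis [ -44.4 -130.4] [ 0.50873462 -0.0125951   0.129     ]
face ends [  0.8 -71.7] [-110.6  -85.9] 0.11230940252726292
housing yaw rel fixture 0.12678485501753192
pivot 0.03 [-61.4  96.8]
pivot 0.04 [-62.3  96. ]
pivot 0.05 [-63.2  95.2]
pivot 0.06 [-64.1  94.4]
grip [-89.4 197.4] [0.45809766 0.31431792 0.081     ]
```

>>> {"op": "send_rows", "data": {"plan": [{"rz":7.5,"z":-40,"claw":1},{"x":35,"y":-38,"claw":1},{"x":35,"y":-38,"claw":1},{"x":35,"y":-38,"claw":1},{"x":35,"y":-38,"claw":1},{"x":35,"y":-38,"claw":1},{"x":35,"y":-38,"claw":1},{"x":35,"y":-38,"claw":1},{"x":35,"y":-38,"claw":1},{"x":35,"y":-38,"claw":1},{"x":35,"y":-38,"claw":1},{"x":35,"y":-38,"claw":1},{"x":33,"y":-38,"claw":1},{"claw":1}], "squeeze": 40}}

```text
invalid input
```

>>> {"op": "send_rows", "data": {"plan": [{"rx":0,"ry":0,"rz":7.5,"x":0,"y":0,"z":-40,"claw":1}], "squeeze": 40}}

```text
time: 0.32
eef_pos: [0.1718, -0.5999, 0.4416]
ee_rot: [[0.99, 0.145, -0.002], [0.145, -0.989, 0.007], [-0.001, -0.008, -1.0]]
contact_force: [0.2, -0.5, 0.3]
gripper_width: 0.0697
```

>>> {"op": "send_rows", "data": {"plan": [{"rx":0,"ry":0,"rz":0,"x":35,"y":-38,"z":0,"claw":1},{"rx":0,"ry":0,"rz":0,"x":35,"y":-38,"z":0,"claw":1},{"rx":0,"ry":0,"rz":0,"x":35,"y":-38,"z":0,"claw":1},{"rx":0,"ry":0,"rz":0,"x":35,"y":-38,"z":0,"claw":1},{"rx":0,"ry":0,"rz":0,"x":35,"y":-38,"z":0,"claw":1},{"rx":0,"ry":0,"rz":0,"x":35,"y":-38,"z":0,"claw":1},{"rx":0,"ry":0,"rz":0,"x":35,"y":-38,"z":0,"claw":1},{"rx":0,"ry":0,"rz":0,"x":35,"y":-38,"z":0,"claw":1},{"rx":0,"ry":0,"rz":0,"x":35,"y":-38,"z":0,"claw":1},{"rx":0,"ry":0,"rz":0,"x":35,"y":-38,"z":0,"claw":1},{"rx":0,"ry":0,"rz":0,"x":35,"y":-38,"z":0,"claw":1},{"rx":0,"ry":0,"rz":0,"x":33,"y":-38,"z":0,"claw":1},{"rx":0,"ry":0,"rz":0,"x":0,"y":0,"z":0,"claw":1}]}}

```text
time: 1.95
eef_pos: [0.5195, -0.0858, 0.4446]
ee_rot: [[0.988, 0.151, 0.0], [0.151, -0.988, 0.0], [0.0, -0.0, -1.0]]
contact_force: [0.2, 0.2, 0.7]
gripper_width: 0.0001
```

>>> {"op": "send_rows", "data": {"plan": [{"rx":0,"ry":0,"rz":0,"x":0,"y":0,"z":50,"claw":1},{"rx":0,"ry":0,"rz":0,"x":0,"y":0,"z":50,"claw":1},{"rx":0,"ry":0,"rz":0,"x":0,"y":0,"z":45,"claw":1},{"rx":0,"ry":0,"rz":0,"x":0,"y":0,"z":20,"claw":1},{"rx":0,"ry":0,"rz":0,"x":0,"y":-8,"z":0,"claw":1},{"rx":0,"ry":0,"rz":0,"x":0,"y":-6,"z":0,"claw":1},{"rx":0,"ry":0,"rz":0,"x":0,"y":0,"z":0,"claw":1}]}}

```text
time: 2.82
eef_pos: [0.5165, -0.0741, 0.281]
ee_rot: [[0.989, 0.148, 0.002], [0.148, -0.989, -0.0], [0.002, 0.001, -1.0]]
contact_force: [0.9, 0.6, 0.1]
gripper_width: 0.0001
```

```bash
python3 - <<'E'
from h import *
c=camera("top"); save(c,"t2",190,165,352,275,4.9)
E
```

```text
(no output)
```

View pics/t2.png

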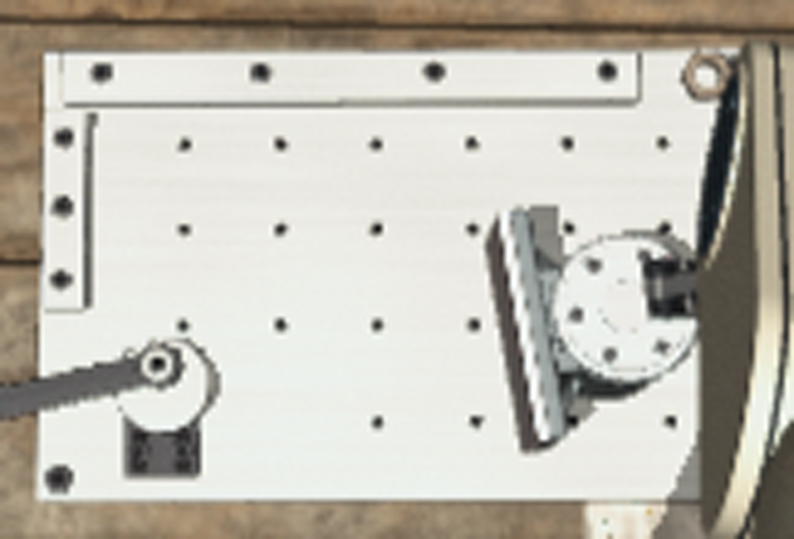

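The finger is behind the barrel and on its axis (finger about (670,288), elevated; cover centre (627,306)). No contact yet, so I approach until it touches.

>>> {"op": "send_rows", "data": {"plan": [{"rx":0,"ry":0,"rz":0,"x":0,"y":-4,"z":0,"claw":1},{"rx":0,"ry":0,"rz":0,"x":0,"y":-3,"z":0,"claw":1},{"rx":0,"ry":0,"rz":0,"x":0,"y":-2,"z":0,"claw":1},{"rx":0,"ry":0,"rz":0,"x":0,"y":0,"z":0,"claw":1}]}}

```text
time: 3.38
eef_pos: [0.5148, -0.0653, 0.2797]
ee_rot: [[0.989, 0.148, -0.0], [0.148, -0.989, 0.0], [-0.0, -0.0, -1.0]]
contact_force: [0.2, 0.1, 0.5]
gripper_width: 0.0002
```

>>> {"op": "send_rows", "data": {"plan": [{"rx":0,"ry":0,"rz":0,"x":0,"y":-2,"z":0,"claw":1},{"rx":0,"ry":0,"rz":0,"x":0,"y":-2,"z":0,"claw":1},{"rx":0,"ry":0,"rz":0,"x":0,"y":0,"z":0,"claw":1}]}}

```text
time: 3.75
eef_pos: [0.5143, -0.0617, 0.2798]
ee_rot: [[0.989, 0.148, 0.0], [0.148, -0.989, -0.001], [0.0, 0.001, -1.0]]
contact_force: [-0.5, -2.6, 0.5]
gripper_width: -0.0
```

>>> {"op": "send_rows", "data": {"plan": [{"rx":0,"ry":0,"rz":0,"x":0,"y":-4.4,"z":-3.7,"claw":1},{"rx":0,"ry":0,"rz":0,"x":0,"y":-4.4,"z":-3.6,"claw":1},{"rx":0,"ry":0,"rz":0,"x":0,"y":-4.7,"z":-3.3,"claw":1},{"rx":0,"ry":0,"rz":0,"x":0,"y":-4.7,"z":-3.2,"claw":1}]}}

```text
time: 4.25
eef_pos: [0.5115, -0.0431, 0.2938]
ee_rot: [[0.989, 0.148, 0.0], [0.148, -0.989, 0.0], [0.0, -0.0, -1.0]]
contact_force: [0.4, -1.2, -0.5]
gripper_width: 0.0002
```

```bash
python3 - <<'E'
from h import *
c=camera("scene"); save(c,"s2",170,150,350,325,3.4)
E
```

```text
(no output)
```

View pics/s2.png

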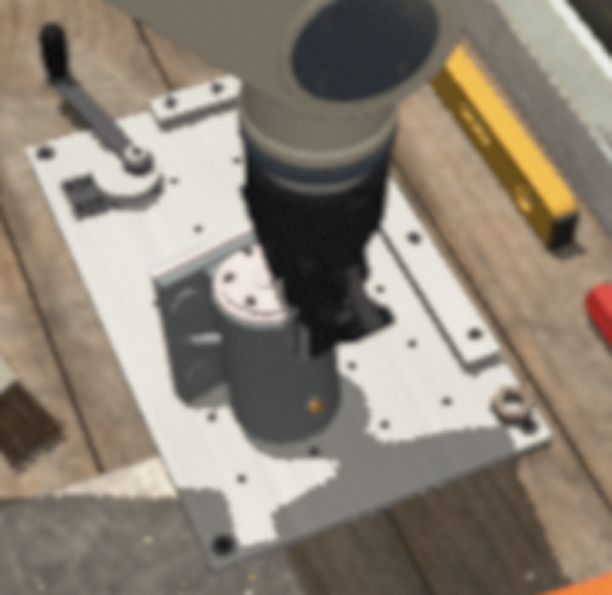

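Housing tilting: its base at (285,430) has lifted off the plate, with shadow underneath, and the finger is on the back at (320,345). Continue along the arc.

>>> {"op": "send_rows", "data": {"plan": [{"rx":0,"ry":0,"rz":0,"x":0,"y":-4.9,"z":-2.9,"claw":1},{"rx":0,"ry":0,"rz":0,"x":0,"y":-5,"z":-2.8,"claw":1},{"rx":0,"ry":0,"rz":0,"x":0,"y":-5.2,"z":-2.4,"claw":1},{"rx":0,"ry":0,"rz":0,"x":0,"y":-5.2,"z":-2.3,"claw":1},{"rx":0,"ry":0,"rz":0,"x":0,"y":-5.3,"z":-2,"claw":1},{"rx":0,"ry":0,"rz":0,"x":0,"y":-5.4,"z":-1.9,"claw":1},{"rx":0,"ry":0,"rz":0,"x":0,"y":-5.5,"z":-1.5,"claw":1}]}}

```text
time: 5.18
eef_pos: [0.5062, -0.007, 0.3095]
ee_rot: [[0.989, 0.147, -0.0], [0.147, -0.989, 0.0], [-0.0, -0.0, -1.0]]
contact_force: [0.1, -0.4, 0.7]
gripper_width: 0.0002
```

>>> {"op": "send_rows", "data": {"plan": [{"rx":0,"ry":0,"rz":0,"x":0,"y":-5.5,"z":-1.4,"claw":1},{"rx":0,"ry":0,"rz":0,"x":0,"y":-5.6,"z":-1,"claw":1},{"rx":0,"ry":0,"rz":0,"x":0,"y":-5.6,"z":-1,"claw":1},{"rx":0,"ry":0,"rz":0,"x":0,"y":-5.6,"z":-0.5,"claw":1},{"rx":0,"ry":0,"rz":0,"x":0,"y":-5.6,"z":0,"claw":1},{"rx":0,"ry":0,"rz":0,"x":0,"y":0,"z":0,"claw":1},{"rx":0,"ry":0,"rz":0,"x":0,"y":0,"z":0,"claw":1},{"rx":0,"ry":0,"rz":0,"x":0,"y":0,"z":-50,"claw":1},{"rx":0,"ry":0,"rz":0,"x":-50,"y":0,"z":-30,"claw":1},{"rx":0,"ry":0,"rz":0,"x":-60,"y":0,"z":0,"claw":1},{"rx":0,"ry":0,"rz":0,"x":-50,"y":0,"z":0,"claw":1}]}}

```text
time: 6.55
eef_pos: [0.3418, -0.0037, 0.3933]
ee_rot: [[0.989, 0.147, 0.0], [0.147, -0.989, -0.0], [0.0, 0.0, -1.0]]
contact_force: [0.7, 0.1, 0.7]
gripper_width: -0.0001
```

```bash
python3 - <<'E'
from h import *
c=camera("top"); save(c,"t3",190,165,352,275,4.9)
E
```

```text
(no output)
```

View pics/t3.png

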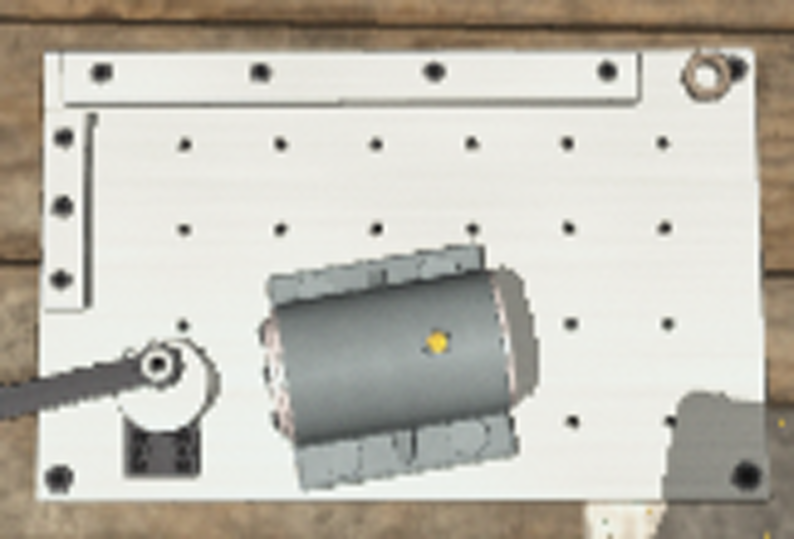

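Housing lies on its foot. Foot top corners (crop): (266,278), (483,246), (519,452), (302,489).

```bash
cat >> h.py <<'E'
A=0.01712; RF=np.array([[np.cos(A),-np.sin(A)],[np.sin(A),np.cos(A)]]); TF=np.array([.55088,.1185])
toF=lambda p:((RF.T@(np.asarray(p)[:2]-TF))*1e3).round(1)
toW=lambda p:RF@(np.array(p)/1e3)+TF
E
python3 - <<'E'
from h import *
c=camera("top")
P=np.array([toF(ray(c,cr(p),.024)) for p in [(266,278),(483,246),(519,452),(302,489)]]);print(P,P.mean(0))
d=P[0]-P[1]+P[3]-P[2];print("yaw",np.arctan2(-d[0],d[1]))
d=P[0]-P[3]+P[1]-P[2];print("yaw",np.arctan2(d[1],d[0]))
for p in [(90,110),(90,305),(66,104),(640,102)]: print(toF(ray(c,cr(p),.025)))
E
```

```text
[[ -17.5   42. ]
 [  -1.2  -69.4]
 [-106.2  -86.2]
 [-124.5   23.4]] [-62.35 -22.55]
yaw 0.15530039960956984
yaw 0.16545462814701112
[ 70.3 133.5]
[-31.2 131.8]
[ 73.5 146.1]
[  73.7 -151.7]
```

>>> {"op": "send_rows", "data": {"plan": [{"rx":0,"ry":0,"rz":0,"x":14,"y":-36,"z":0,"claw":0.4},{"rx":0,"ry":0,"rz":-1.7,"x":14,"y":-36,"z":40,"claw":0.4},{"rx":0,"ry":0,"rz":0,"x":0,"y":0,"z":50,"claw":0.4},{"rx":0,"ry":0,"rz":0,"x":0,"y":0,"z":50,"claw":0.4},{"rx":0,"ry":7.5,"rz":0,"x":0,"y":0,"z":0,"claw":0.4},{"rx":0,"ry":7.5,"rz":0,"x":0,"y":0,"z":0,"claw":0.4},{"rx":0,"ry":0,"rz":0,"x":0,"y":0,"z":0,"claw":0.4}]}}

```text
time: 7.52
eef_pos: [0.361, 0.0719, 0.2528]
ee_rot: [[0.951, 0.176, 0.253], [0.171, -0.984, 0.045], [0.257, -0.0, -0.966]]
contact_force: [0.5, 0.0, -0.1]
gripper_width: 0.0514
```

>>> {"op": "send_rows", "data": {"plan": [{"rx":0,"ry":0,"rz":0,"x":-10.3,"y":0,"z":38.6,"claw":0.4},{"rx":0,"ry":0,"rz":0,"x":-10.3,"y":0,"z":38.6,"claw":0.4},{"rx":0,"ry":0,"rz":0,"x":-0.8,"y":0,"z":2.9,"claw":0.4},{"rx":0,"ry":0,"rz":0,"x":-0.8,"y":0,"z":2.9,"claw":0.4},{"rx":0,"ry":0,"rz":0,"x":0,"y":0,"z":0,"claw":0.4}]}}

```text
time: 8.15
eef_pos: [0.3803, 0.0751, 0.1955]
ee_rot: [[0.96, 0.177, 0.216], [0.172, -0.984, 0.04], [0.22, -0.001, -0.975]]
contact_force: [-0.1, -0.0, 0.2]
gripper_width: 0.0512
```

```bash
python3 - <<'E'
from h import *
s=monitor.sense();print(s["qpos"].round(3),s["eef_pos"],toF(s["eef_pos"]+.166*s["ee_rot"][:,2]))
E
```

```text
[0.163 0.51  2.3   0.043 0.109 1.513] [0.38026823 0.07510209 0.19554946] [-135.3  -34.4]
```

>>> {"op": "send_rows", "data": {"plan": [{"rx":0,"ry":-2.5,"rz":0,"x":6,"y":0,"z":0,"claw":0.4},{"rx":0,"ry":0,"rz":0,"x":-1.5,"y":0,"z":10,"claw":0.4},{"rx":0,"ry":0,"rz":0,"x":-1,"y":0,"z":5,"claw":0.4},{"rx":0,"ry":0,"rz":0,"x":0,"y":0,"z":0,"claw":0.4}]}}

```text
time: 8.65
eef_pos: [0.3857, 0.0761, 0.1805]
ee_rot: [[0.969, 0.177, 0.172], [0.174, -0.984, 0.032], [0.175, -0.001, -0.985]]
contact_force: [-0.2, 0.3, 0.4]
gripper_width: 0.0513
```

```bash
python3 - <<'E'
from h import *
s=monitor.sense();print(s["qpos"].round(3),s["eef_pos"],s["ee_rot"][:,2],s["contact_force"],toF(s["eef_pos"]+.166*s["ee_rot"][:,2]))
E
```

```text
[0.163 0.553 2.277 0.03  0.135 1.527] [0.38565187 0.07609464 0.18049427] [ 0.1723382   0.03243857 -0.98450357] [-0.19394689  0.25923369  0.4221468 ] [-137.2  -34.7]
```

>>> {"op": "send_rows", "data": {"plan": [{"rx":0,"ry":0,"rz":0,"x":-0.4,"y":0,"z":2,"claw":0.4},{"rx":0,"ry":0,"rz":0,"x":4.9,"y":0,"z":0.9,"claw":0.4},{"rx":0,"ry":0,"rz":0,"x":4.9,"y":0,"z":0.9,"claw":0.4},{"rx":0,"ry":0,"rz":0,"x":3.9,"y":0,"z":0.7,"claw":0.4},{"rx":0,"ry":0,"rz":0,"x":3.9,"y":0,"z":0.7,"claw":0.4},{"rx":0,"ry":0,"rz":0,"x":3.9,"y":0,"z":0.7,"claw":0.4}]}}

```text
time: 9.4
eef_pos: [0.4004, 0.0787, 0.1783]
ee_rot: [[0.972, 0.176, 0.153], [0.174, -0.984, 0.03], [0.156, -0.002, -0.988]]
contact_force: [-33.7, -8.9, 43.5]
gripper_width: 0.0514
```

```bash
python3 - <<'E'
from h import *
s=monitor.sense();print(s["eef_pos"],s["contact_force"],s["wrist_torque"],toF(s["eef_pos"]+.166*s["ee_rot"][:,2]))
c=camera("scene"); save(c,"s4",170,130,350,305,3.4)
E
```

```text
[0.40035336 0.07873923 0.17830719] [-33.66720882  -8.88011721  43.50910888] [-2.24780121  4.59255334 -0.67064738] [-125.6  -32.7]
```

View pics/s4.png

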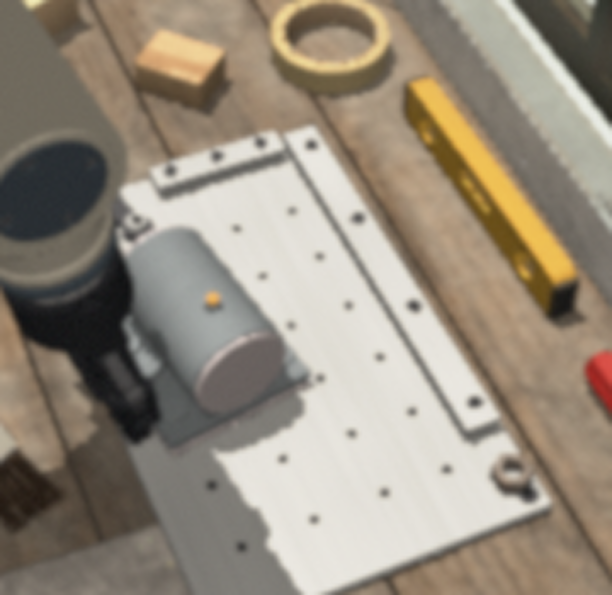

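Finger is at (140,420), beside the foot's near edge. The upward 43 N suggests the tip is bearing on the plate, so I back off and raise it.

>>> {"op": "send_rows", "data": {"plan": [{"rx":0,"ry":0,"rz":0,"x":-6,"y":0,"z":-1,"claw":0.4},{"rx":0,"ry":0,"rz":0,"x":-5,"y":0,"z":-1,"claw":0.4},{"rx":0,"ry":0,"rz":0,"x":0,"y":0,"z":0,"claw":0.4}]}}

```text
time: 9.82
eef_pos: [0.3968, 0.0781, 0.1791]
ee_rot: [[0.969, 0.177, 0.174], [0.174, -0.984, 0.033], [0.177, -0.001, -0.984]]
contact_force: [-3.1, -0.5, 1.4]
gripper_width: 0.0515
```

```bash
python3 - <<'E'
from h import *
s=monitor.sense();print(s["eef_pos"],s["contact_force"],s["wrist_torque"],toF(s["eef_pos"]+.166*s["ee_rot"][:,2]))
c=camera("top"); save(c,"t5",190,185,352,285,4.9)
c=camera("scene"); save(c,"s5",160,190,260,280,6)
E
```

```text
[0.3968431  0.07810973 0.17905935] [-3.05264555 -0.53441487  1.42499716] [-0.10667749  0.56761197  0.00860807] [-125.8  -32.8]
```

View pics/s5.png

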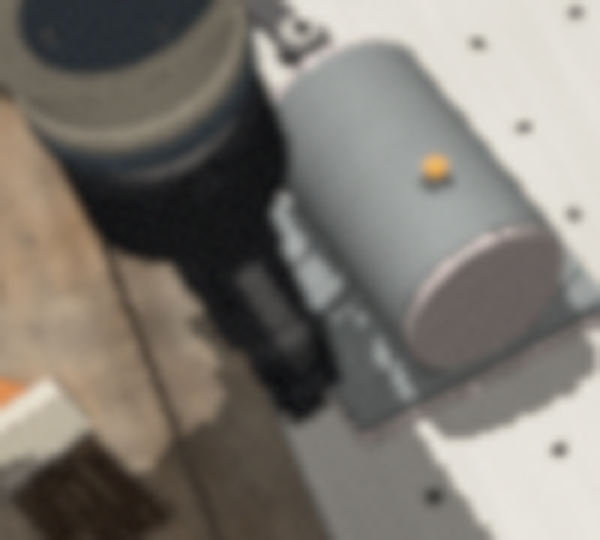

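>>> {"op": "send_rows", "data": {"plan": [{"rx":0,"ry":0,"rz":0,"x":-3,"y":0,"z":-3.4,"claw":0.4},{"rx":0,"ry":0,"rz":0,"x":4.9,"y":0,"z":0.9,"claw":0.4},{"rx":0,"ry":0,"rz":0,"x":3,"y":0,"z":0.5,"claw":0.4},{"rx":0,"ry":0,"rz":0,"x":3,"y":0,"z":0.5,"claw":0.4},{"rx":0,"ry":0,"rz":0,"x":0,"y":0,"z":0,"claw":0.4}]}}

```text
time: 10.55
eef_pos: [0.4027, 0.0792, 0.1815]
ee_rot: [[0.97, 0.177, 0.169], [0.174, -0.984, 0.032], [0.172, -0.002, -0.985]]
contact_force: [-7.0, -1.5, 3.5]
gripper_width: 0.0513
```

>>> {"op": "send_rows", "data": {"plan": [{"rx":0,"ry":0,"rz":0,"x":3.9,"y":0,"z":0.7,"claw":0.4},{"rx":0,"ry":0,"rz":0,"x":3.9,"y":0,"z":0.7,"claw":0.4},{"rx":0,"ry":0,"rz":0,"x":3.9,"y":0,"z":0.7,"claw":0.4}]}}

```text
time: 10.92
eef_pos: [0.414, 0.0812, 0.1814]
ee_rot: [[0.97, 0.177, 0.168], [0.174, -0.984, 0.032], [0.171, -0.002, -0.985]]
contact_force: [-7.2, -1.4, 4.8]
gripper_width: 0.0515
```

>>> {"op": "send_rows", "data": {"plan": [{"rx":-0.2,"ry":0,"rz":1.1,"x":4.4,"y":0,"z":0.8,"claw":0.4},{"rx":-0.2,"ry":0,"rz":1.1,"x":4.4,"y":0,"z":0.8,"claw":0.4},{"rx":-0.2,"ry":0,"rz":1.1,"x":4.4,"y":0,"z":0.8,"claw":0.4},{"rx":-0.2,"ry":0,"rz":1.1,"x":4.4,"y":0,"z":0.8,"claw":0.4},{"rx":-0.2,"ry":0,"rz":1.1,"x":4.4,"y":0,"z":0.8,"claw":0.4},{"rx":-0.2,"ry":0,"rz":1.1,"x":4.4,"y":0,"z":0.8,"claw":0.4},{"rx":-0.2,"ry":0,"rz":1.1,"x":4.4,"y":0,"z":0.8,"claw":0.4},{"rx":-0.2,"ry":0,"rz":1.1,"x":4.4,"y":0,"z":0.8,"claw":0.4}]}}

```text
time: 11.92
eef_pos: [0.4501, 0.0855, 0.1814]
ee_rot: [[0.985, 0.022, 0.172], [0.022, -1.0, 0.004], [0.172, -0.0, -0.985]]
contact_force: [-7.6, 3.1, 3.9]
gripper_width: 0.0515
```

```bash
python3 - <<'E'
from h import *
s=monitor.sense();print(s["eef_pos"],s["contact_force"],toF(s["eef_pos"]+.170*s["ee_rot"][:,2]),s["qpos"].round(2))
c=camera("top"); save(c,"t6",190,165,352,275,4.9)
E
```

```text
[0.45011505 0.08550965 0.18139188] [-7.64350313  3.0916905   3.86075876] [-72.  -31.1] [ 0.17  0.59  2.14 -0.1   0.25  1.82]
```

View pics/t6.png

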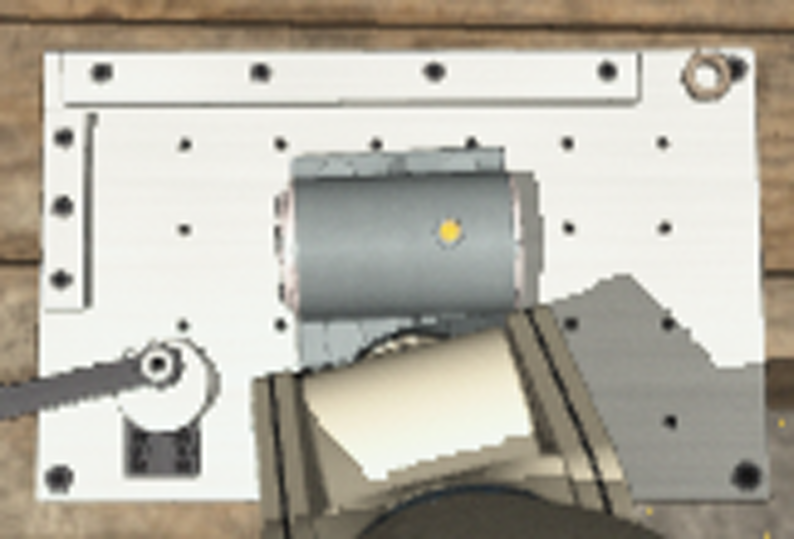

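Housing is now square: its far foot edge runs (291,157) to (503,149) and the fence face is at row 103, leaving about 25 mm. Continue to the fence.

>>> {"op": "send_rows", "data": {"plan": [{"rx":0,"ry":0,"rz":0,"x":4.4,"y":0,"z":0.8,"claw":0.4},{"rx":0,"ry":0,"rz":0,"x":4.4,"y":0,"z":0.8,"claw":0.4},{"rx":0,"ry":0,"rz":0,"x":4.4,"y":0,"z":0.8,"claw":0.4},{"rx":0,"ry":0,"rz":0,"x":4.4,"y":0,"z":0.8,"claw":0.4},{"rx":0,"ry":0,"rz":0,"x":2,"y":0,"z":0.4,"claw":0.4},{"rx":0,"ry":0,"rz":0,"x":2,"y":0,"z":0.4,"claw":0.4}]}}

```text
time: 12.72
eef_pos: [0.4715, 0.0857, 0.1812]
ee_rot: [[0.985, 0.022, 0.171], [0.021, -1.0, 0.004], [0.171, -0.0, -0.985]]
contact_force: [-11.2, 0.7, 8.6]
gripper_width: 0.0514
```

>>> {"op": "send_rows", "data": {"plan": [{"rx":0,"ry":0,"rz":0,"x":1,"y":0,"z":0.2,"claw":0.4},{"rx":0,"ry":0,"rz":0,"x":1,"y":0,"z":0.2,"claw":0.4},{"rx":0,"ry":0,"rz":0,"x":1,"y":0,"z":0.2,"claw":0.4}]}}

```text
time: 13.1
eef_pos: [0.4744, 0.0858, 0.1812]
ee_rot: [[0.985, 0.022, 0.17], [0.021, -1.0, 0.004], [0.171, -0.0, -0.985]]
contact_force: [-9.8, 0.2, 8.2]
gripper_width: 0.0511
```

>>> {"op": "send_rows", "data": {"plan": [{"rx":0,"ry":0,"rz":0,"x":1,"y":0,"z":0.2,"claw":0.4},{"rx":0,"ry":0,"rz":0,"x":1,"y":0,"z":0.2,"claw":0.4},{"rx":0,"ry":0,"rz":0,"x":1,"y":0,"z":0.2,"claw":0.4}]}}

```text
time: 13.48
eef_pos: [0.4771, 0.0858, 0.181]
ee_rot: [[0.985, 0.022, 0.169], [0.021, -1.0, 0.004], [0.17, 0.0, -0.986]]
contact_force: [-11.9, 0.9, 10.1]
gripper_width: 0.0514
```

>>> {"op": "send_rows", "data": {"plan": [{"rx":0,"ry":0,"rz":0,"x":1,"y":0,"z":0.2,"claw":0.4},{"rx":0,"ry":0,"rz":0,"x":1,"y":0,"z":0.2,"claw":0.4}]}}

```text
time: 13.72
eef_pos: [0.4779, 0.0858, 0.1807]
ee_rot: [[0.986, 0.022, 0.166], [0.022, -1.0, 0.003], [0.166, 0.001, -0.986]]
contact_force: [-17.6, 0.9, 10.5]
gripper_width: 0.0513
```

>>> {"op": "send_rows", "data": {"plan": [{"rx":0,"ry":0,"rz":0,"x":1,"y":0,"z":0.2,"claw":0.4},{"rx":0,"ry":0,"rz":0,"x":0,"y":0,"z":0,"claw":0.4},{"rx":0,"ry":0,"rz":0,"x":-18,"y":0,"z":-3,"claw":0.4},{"rx":0,"ry":0,"rz":0,"x":-8,"y":0,"z":-40,"claw":0.4},{"rx":0,"ry":0,"rz":0,"x":0,"y":0,"z":-60,"claw":0.4},{"rx":0,"ry":-9.7,"rz":0,"x":0,"y":0,"z":-60,"claw":0.4},{"rx":0,"ry":0,"rz":0,"x":36,"y":30,"z":0,"claw":0.4},{"rx":0,"ry":0,"rz":0,"x":36,"y":30,"z":0,"claw":0.4},{"rx":0,"ry":0,"rz":0,"x":36,"y":30,"z":0,"claw":0.4},{"rx":0,"ry":0,"rz":0,"x":36,"y":30,"z":0,"claw":0.4},{"rx":0,"ry":0,"rz":-10,"x":0,"y":0,"z":0,"claw":0.4},{"rx":0,"ry":0,"rz":-10,"x":0,"y":0,"z":0,"claw":0.4},{"rx":0,"ry":0,"rz":-10,"x":0,"y":0,"z":0,"claw":0.4},{"rx":0,"ry":0,"rz":-10,"x":0,"y":0,"z":0,"claw":0.4},{"rx":0,"ry":0,"rz":-10,"x":0,"y":0,"z":0,"claw":0.4},{"rx":0,"ry":0,"rz":-10,"x":0,"y":0,"z":0,"claw":0.4},{"rx":0,"ry":0,"rz":-10,"x":0,"y":0,"z":0,"claw":0.4},{"rx":0,"ry":0,"rz":-10,"x":0,"y":0,"z":0,"claw":0.4},{"rx":0,"ry":0,"rz":-10,"x":0,"y":0,"z":0,"claw":0.4},{"rx":0,"ry":0,"rz":0,"x":0,"y":0,"z":0,"claw":0.4}]}}

```text
time: 16.23
eef_pos: [0.5774, -0.0324, 0.3323]
ee_rot: [[-0.019, 0.999, 0.038], [1.0, 0.019, -0.0], [-0.001, 0.038, -0.999]]
contact_force: [-0.1, -0.2, 0.1]
gripper_width: 0.0513
```

```bash
python3 - <<'E'
from h import *
s=monitor.sense();print(s["eef_pos"],s["ee_rot"].round(3),s["contact_force"],s["qpos"].round(2))
c=camera("top"); save(c,"t7",190,165,352,275,4.9)
E
```

```text
[ 0.57735549 -0.03241137  0.332282  ] [[-0.019  0.999  0.038]
 [ 1.     0.019 -0.   ]
 [-0.001  0.038 -0.999]] [-0.08465427 -0.21003037  0.12469054] [-0.08  0.44  1.8   0.    0.86 -0.1 ]
```

View pics/t7.png

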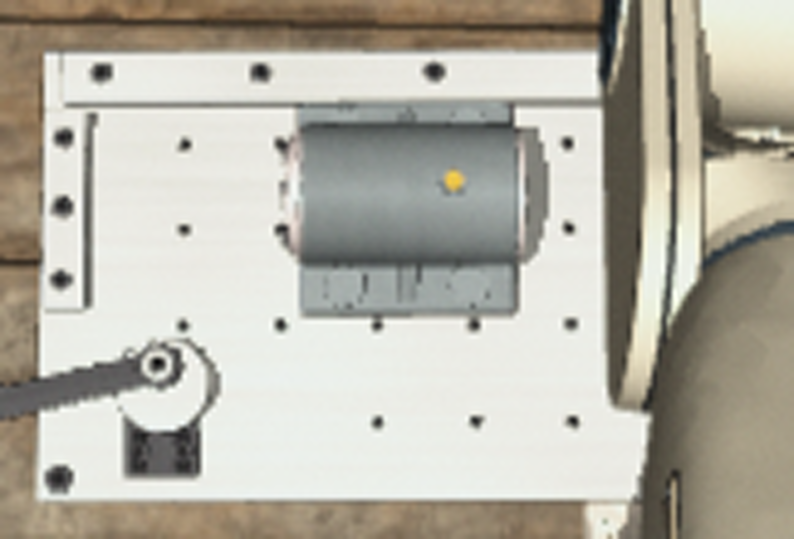

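Housing flush on the fence: foot corners (297,103), (513,105), (518,316), (301,314). The end stop face is at column 90, about 108 mm to go.

>>> {"op": "send_rows", "data": {"plan": [{"rx":2.2,"ry":0,"rz":0,"x":0,"y":0,"z":0,"claw":0.4},{"rx":0,"ry":6,"rz":0,"x":0,"y":0,"z":0,"claw":0.4},{"rx":0,"ry":6,"rz":0,"x":0,"y":0,"z":0,"claw":0.4},{"rx":0,"ry":0,"rz":0,"x":-10,"y":0,"z":47,"claw":0.4},{"rx":0,"ry":0,"rz":0,"x":-10,"y":0,"z":47,"claw":0.4},{"rx":0,"ry":0,"rz":0,"x":-8,"y":0,"z":37,"claw":0.4},{"rx":0,"ry":0,"rz":0,"x":-3,"y":0,"z":14,"claw":0.4},{"rx":0,"ry":0,"rz":0,"x":0,"y":0,"z":0,"claw":0.4}]}}

```text
time: 17.27
eef_pos: [0.5769, -0.0327, 0.1835]
ee_rot: [[-0.018, 1.0, -0.007], [0.978, 0.019, 0.207], [0.207, -0.003, -0.978]]
contact_force: [0.4, 0.0, -0.1]
gripper_width: 0.0512
```

>>> {"op": "send_rows", "data": {"plan": [{"rx":0,"ry":0,"rz":0,"x":4.5,"y":0,"z":3,"claw":0.4},{"rx":0,"ry":0,"rz":0,"x":4.9,"y":0,"z":1,"claw":0.4},{"rx":0,"ry":0,"rz":0,"x":4.9,"y":0,"z":1,"claw":0.4},{"rx":0,"ry":0,"rz":0,"x":3.9,"y":0,"z":0.8,"claw":0.4},{"rx":0,"ry":0,"rz":0,"x":3.9,"y":0,"z":0.8,"claw":0.4},{"rx":0,"ry":0,"rz":0,"x":3.9,"y":0,"z":0.8,"claw":0.4},{"rx":0,"ry":0,"rz":0,"x":3.9,"y":0,"z":0.8,"claw":0.4}]}}

```text
time: 18.15
eef_pos: [0.5762, -0.0025, 0.1823]
ee_rot: [[-0.02, 1.0, -0.005], [0.978, 0.021, 0.205], [0.205, -0.0, -0.979]]
contact_force: [-1.2, -8.6, 1.8]
gripper_width: 0.0518
```

>>> {"op": "send_rows", "data": {"plan": [{"rx":0,"ry":0,"rz":0,"x":4.9,"y":0,"z":1,"claw":0.4},{"rx":0,"ry":0,"rz":0,"x":4.9,"y":0,"z":1,"claw":0.4},{"rx":0,"ry":0,"rz":0,"x":4.9,"y":0,"z":1,"claw":0.4},{"rx":0,"ry":0,"rz":0,"x":4.9,"y":0,"z":1,"claw":0.4},{"rx":0,"ry":0,"rz":0,"x":4.9,"y":0,"z":1,"claw":0.4},{"rx":0,"ry":0,"rz":0,"x":4.9,"y":0,"z":1,"claw":0.4},{"rx":0,"ry":0,"rz":0,"x":4.9,"y":0,"z":1,"claw":0.4},{"rx":0,"ry":0,"rz":0,"x":4.9,"y":0,"z":1,"claw":0.4},{"rx":0,"ry":0,"rz":0,"x":4.9,"y":0,"z":1,"claw":0.4},{"rx":0,"ry":0,"rz":0,"x":4.9,"y":0,"z":1,"claw":0.4}]}}

```text
time: 19.4
eef_pos: [0.5752, 0.0478, 0.1824]
ee_rot: [[-0.02, 1.0, -0.005], [0.978, 0.021, 0.206], [0.206, -0.001, -0.979]]
contact_force: [0.7, -5.7, 0.9]
gripper_width: 0.0513
```

>>> {"op": "send_rows", "data": {"plan": [{"rx":0,"ry":0,"rz":0,"x":4.9,"y":0,"z":1,"claw":0.4},{"rx":0,"ry":0,"rz":0,"x":4.9,"y":0,"z":1,"claw":0.4},{"rx":0,"ry":0,"rz":0,"x":4.9,"y":0,"z":1,"claw":0.4},{"rx":0,"ry":0,"rz":0,"x":4.9,"y":0,"z":1,"claw":0.4},{"rx":0,"ry":0,"rz":0,"x":4.9,"y":0,"z":1,"claw":0.4},{"rx":0,"ry":0,"rz":0,"x":4.9,"y":0,"z":1,"claw":0.4},{"rx":0,"ry":0,"rz":0,"x":4.9,"y":0,"z":1,"claw":0.4},{"rx":0,"ry":0,"rz":0,"x":2,"y":0,"z":0.4,"claw":0.4},{"rx":0,"ry":0,"rz":0,"x":2,"y":0,"z":0.4,"claw":0.4}]}}

```text
time: 20.52
eef_pos: [0.5742, 0.0874, 0.1825]
ee_rot: [[-0.02, 1.0, -0.006], [0.978, 0.021, 0.207], [0.207, -0.002, -0.978]]
contact_force: [-0.5, -4.0, -2.7]
gripper_width: 0.0514
```

>>> {"op": "send_rows", "data": {"plan": [{"rx":0,"ry":0,"rz":0,"x":2,"y":0,"z":0.4,"claw":0.4},{"rx":0,"ry":0,"rz":0,"x":2,"y":0,"z":0.4,"claw":0.4},{"rx":0,"ry":0,"rz":0,"x":1.5,"y":0,"z":0.3,"claw":0.4},{"rx":0,"ry":0,"rz":0,"x":1.5,"y":0,"z":0.3,"claw":0.4}]}}

```text
time: 21.02
eef_pos: [0.5741, 0.0945, 0.1827]
ee_rot: [[-0.02, 1.0, -0.006], [0.978, 0.021, 0.207], [0.207, -0.001, -0.978]]
contact_force: [0.3, -3.7, -2.8]
gripper_width: 0.0512
```

>>> {"op": "send_rows", "data": {"plan": [{"rx":0,"ry":0,"rz":0,"x":1.5,"y":0,"z":0.3,"claw":0.4},{"rx":0,"ry":0,"rz":0,"x":1.5,"y":0,"z":0.3,"claw":0.4},{"rx":0,"ry":0,"rz":0,"x":1,"y":0,"z":0.2,"claw":0.4}]}}

```text
time: 21.4
eef_pos: [0.574, 0.0983, 0.1828]
ee_rot: [[-0.02, 1.0, -0.006], [0.978, 0.021, 0.206], [0.206, -0.001, -0.978]]
contact_force: [-0.7, -10.3, -1.2]
gripper_width: 0.0514
```

>>> {"op": "send_rows", "data": {"plan": [{"rx":0,"ry":0,"rz":0,"x":1,"y":0,"z":0.2,"claw":0.4},{"rx":0,"ry":0,"rz":0,"x":1,"y":0,"z":0.2,"claw":0.4}]}}

```text
time: 21.65
eef_pos: [0.5739, 0.099, 0.1828]
ee_rot: [[-0.021, 1.0, -0.005], [0.979, 0.021, 0.204], [0.204, -0.001, -0.979]]
contact_force: [-2.2, -21.5, 1.0]
gripper_width: 0.0507
```

End stop contact felt: 21 N with no further motion. Back off, rise and check.

>>> {"op": "send_rows", "data": {"plan": [{"rx":0,"ry":0,"rz":0,"x":-15,"y":0,"z":-3,"claw":0.4},{"rx":0,"ry":0,"rz":0,"x":-15,"y":0,"z":-40,"claw":0.4},{"rx":0,"ry":-6,"rz":0,"x":-20,"y":0,"z":-50,"claw":0.4},{"rx":0,"ry":-6,"rz":0,"x":-40,"y":0,"z":-40,"claw":0.4},{"rx":0,"ry":0,"rz":0,"x":-50,"y":0,"z":-40,"claw":0.4},{"rx":0,"ry":0,"rz":0,"x":0,"y":0,"z":0,"claw":0.4}]}}

```text
time: 22.4
eef_pos: [0.5788, -0.0628, 0.3421]
ee_rot: [[-0.017, 1.0, 0.006], [1.0, 0.017, -0.002], [-0.002, 0.006, -1.0]]
contact_force: [0.1, 0.7, 0.5]
gripper_width: 0.0512
```

```bash
python3 - <<'E'
from h import *
c=camera("top"); save(c,"t8",160,165,322,275,4.9)
E
```

```text
(no output)
```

View pics/t8.png

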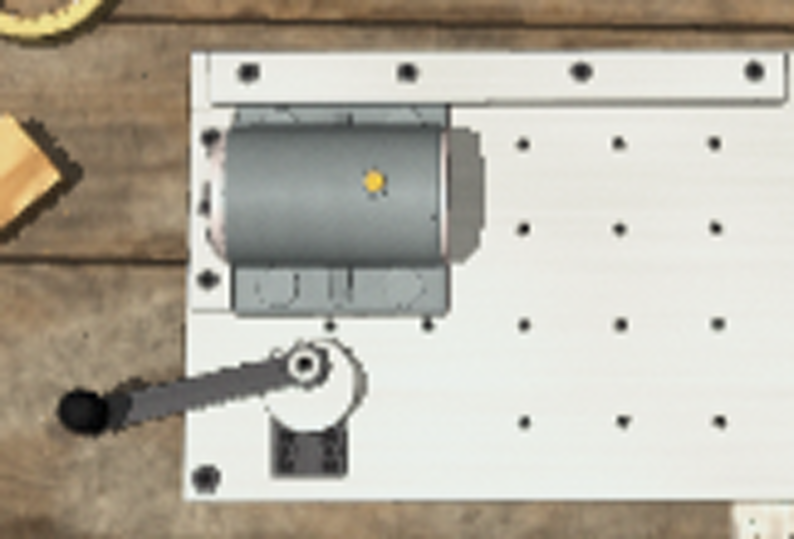

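Housing is flush against both the fence (row 103) and the end stop (column 232). The grip top is at (82,411) and the pivot screw at (305,364).

```bash
python3 - <<'E'
from h import *
c=camera("top"); o=np.array([-30,0])
for p,z in [((82,411),.081),((305,364),.045),((232,316),.024),((449,316),.024),((236,104),.024),((449,104),.024)]:
    w=ray(c,cr(p)+o,z);print(p,toF(w),w.round(4))
E
```

```text
(82, 411) [-89.  199.8] [0.4585 0.3167 0.081 ]
(305, 364) [-63.3  95.1] [0.486  0.2125 0.045 ]
(232, 316) [-36.7 134.4] [0.5118 0.2522 0.024 ]
(449, 316) [-37.   23.5] [0.5135 0.1414 0.024 ]
(236, 104) [ 73.7 134.2] [0.6223 0.254  0.024 ]
(449, 104) [73.4 23.6] [0.6239 0.1434 0.024 ]
```

>>> {"op": "send_rows", "data": {"plan": [{"rx":0,"ry":0,"rz":0,"x":47.8,"y":-14,"z":0,"claw":0.2},{"rx":0,"ry":0,"rz":0,"x":47.8,"y":-14,"z":0,"claw":0.2},{"rx":0,"ry":0,"rz":0,"x":47.8,"y":-14,"z":0,"claw":0.2},{"rx":0,"ry":0,"rz":0,"x":47.8,"y":-14,"z":0,"claw":0.2},{"rx":0,"ry":0,"rz":0,"x":47.8,"y":-14,"z":0,"claw":0.2},{"rx":0,"ry":0,"rz":0,"x":47.8,"y":-14,"z":0,"claw":0.2},{"rx":0,"ry":0,"rz":0,"x":47.8,"y":-14,"z":0,"claw":0.2},{"rx":0,"ry":0,"rz":0,"x":47.8,"y":-14,"z":0,"claw":0.2},{"rx":0,"ry":0,"rz":-6,"x":0,"y":0,"z":0,"claw":0.2},{"rx":0,"ry":0,"rz":-6,"x":0,"y":0,"z":0,"claw":0.2},{"rx":0,"ry":0,"rz":0,"x":0,"y":0,"z":0,"claw":0.2}]}}

```text
time: 23.88
eef_pos: [0.4564, 0.3206, 0.3365]
ee_rot: [[-0.229, 0.973, -0.004], [0.973, 0.229, -0.002], [-0.001, -0.004, -1.0]]
contact_force: [-0.0, 0.7, -0.3]
gripper_width: 0.0683
```

>>> {"op": "send_rows", "data": {"plan": [{"rx":0,"ry":0,"rz":0,"x":-3.7,"y":2.8,"z":45,"claw":0.2},{"rx":0,"ry":0,"rz":0,"x":0,"y":0,"z":30,"claw":0.2},{"rx":0,"ry":0,"rz":0,"x":0,"y":0,"z":20,"claw":0.2},{"rx":0,"ry":0,"rz":0,"x":0,"y":0,"z":20,"claw":0.2},{"rx":0,"ry":0,"rz":0,"x":0,"y":0,"z":0,"claw":0.2}]}}

```text
time: 24.5
eef_pos: [0.46, 0.3164, 0.221]
ee_rot: [[-0.226, 0.974, -0.005], [0.974, 0.226, -0.003], [-0.002, -0.006, -1.0]]
contact_force: [-1.4, 0.1, -0.2]
gripper_width: 0.0683
```

>>> {"op": "send_rows", "data": {"plan": [{"rx":0,"ry":0,"rz":0,"x":0,"y":0,"z":0,"claw":0.5},{"rx":0,"ry":0,"rz":0,"x":0,"y":0,"z":0,"claw":0.7},{"rx":0,"ry":0,"rz":0,"x":0,"y":0,"z":0,"claw":0.7},{"rx":0,"ry":0,"rz":0,"x":0,"y":0,"z":0,"claw":0.7}], "squeeze": 20}}

```text
time: 25.0
eef_pos: [0.4613, 0.3167, 0.2234]
ee_rot: [[-0.228, 0.974, -0.001], [0.974, 0.228, -0.001], [-0.001, -0.001, -1.0]]
contact_force: [-0.1, 0.9, -0.2]
gripper_width: 0.0258
```

>>> {"op": "send_rows", "data": {"plan": [{"rx":0,"ry":0,"rz":-5,"x":-0.4,"y":-9.6,"z":0,"claw":0.7},{"rx":0,"ry":0,"rz":-5,"x":-0.4,"y":-9.6,"z":0,"claw":0.7},{"rx":0,"ry":0,"rz":-5,"x":-0.4,"y":-9.6,"z":0,"claw":0.7},{"rx":0,"ry":0,"rz":-5,"x":-0.4,"y":-9.6,"z":0,"claw":0.7},{"rx":0,"ry":0,"rz":-5,"x":-0.4,"y":-9.6,"z":0,"claw":0.7},{"rx":0,"ry":0,"rz":-5,"x":-0.4,"y":-9.6,"z":0,"claw":0.7}]}}

```text
time: 25.75
eef_pos: [0.4112, 0.29, 0.2235]
ee_rot: [[-0.686, 0.727, 0.001], [0.727, 0.686, 0.0], [-0.0, 0.001, -1.0]]
contact_force: [1.6, 0.2, 0.3]
gripper_width: 0.0255
```

```bash
cat > q.py <<'E'
from h import *
s=monitor.sense();f=s["contact_force"];d=s["eef_pos"][:2]-[.4848,.2114];R=s["ee_rot"]
print("pos",s["eef_pos"],"r",np.hypot(*d),"phi-A",np.arctan2(d[1],d[0])%6.283-A,"val",np.arctan2(d[1],d[0])%6.283-A-1.745,"psi",np.arctan2(R[1,0],R[0,0])%6.283-A,"f tool",(R.T@f).round(1),s["qpos"].round(2))
E
python3 q.py
```

```text
pos [0.41122063 0.29003612 0.22354759] r 0.107691981738647 phi-A 2.3058657338288078 val 0.5608657338288077 psi 2.31010864996515 f tool [-0.9  1.3 -0.3] [ 0.59  0.54  1.99 -0.    0.6  -0.17]
```

>>> {"op": "send_rows", "data": {"plan": [{"rx":0,"ry":0,"rz":-5,"x":-0.4,"y":-9.5,"z":0,"claw":0.7},{"rx":0,"ry":0,"rz":-5,"x":-0.4,"y":-9.5,"z":0,"claw":0.7},{"rx":0,"ry":0,"rz":-5,"x":-0.4,"y":-9.5,"z":0,"claw":0.7},{"rx":0,"ry":0,"rz":-5,"x":-0.4,"y":-9.5,"z":0,"claw":0.7},{"rx":0,"ry":0,"rz":-5,"x":-0.4,"y":-9.5,"z":0,"claw":0.7},{"rx":0,"ry":0,"rz":-5,"x":-0.4,"y":-9.5,"z":0,"claw":0.7},{"rx":0,"ry":0,"rz":-5,"x":-0.4,"y":-9.5,"z":0,"claw":0.7},{"rx":0,"ry":0,"rz":-5,"x":-0.4,"y":-9.5,"z":0,"claw":0.7},{"rx":0,"ry":0,"rz":-5,"x":-0.4,"y":-9.5,"z":0,"claw":0.7},{"rx":0,"ry":0,"rz":-5,"x":-0.4,"y":-9.5,"z":0,"claw":0.7}]}}

```text
time: 27.0
eef_pos: [0.3771, 0.2045, 0.2237]
ee_rot: [[-0.998, -0.058, 0.001], [-0.058, 0.998, 0.0], [-0.001, 0.0, -1.0]]
contact_force: [0.4, 1.9, 1.0]
gripper_width: 0.025
```

```bash
python3 q.py
```

```text
pos [0.37710943 0.20451611 0.22366817] r 0.1079103689434797 phi-A 3.188123373148755 val 1.443123373148755 psi 3.1823927592842782 f tool [-0.5  1.9 -1. ] [ 0.47  0.48  2.15 -0.    0.51 -1.16]
```

>>> {"op": "send_rows", "data": {"plan": [{"rx":0,"ry":0,"rz":-3,"x":-0.1,"y":-5.6,"z":0,"claw":0.7},{"rx":0,"ry":0,"rz":-3,"x":-0.1,"y":-5.6,"z":0,"claw":0.7},{"rx":0,"ry":0,"rz":-3,"x":-0.1,"y":-5.6,"z":0,"claw":0.7}]}}

```text
time: 27.38
eef_pos: [0.3792, 0.1879, 0.2237]
ee_rot: [[-0.977, -0.212, 0.001], [-0.212, 0.977, -0.0], [-0.001, -0.0, -1.0]]
contact_force: [1.3, 2.0, -0.2]
gripper_width: 0.0256
```

```bash
python3 q.py
```

```text
pos [0.37921665 0.18792159 0.22365367] r 0.10816228509936 phi-A 3.3430956579111095 val 1.5980956579111094 psi 3.338219603976484 f tool [-1.7  1.7  0.2] [ 0.43  0.47  2.16 -0.    0.5  -1.35]
```

>>> {"op": "send_rows", "data": {"plan": [{"rx":0,"ry":0,"rz":-3,"x":-0.1,"y":-5.6,"z":0,"claw":0.7},{"rx":0,"ry":0,"rz":-3,"x":-0.1,"y":-5.6,"z":0,"claw":0.7}]}}

```text
time: 27.62
eef_pos: [0.382, 0.1771, 0.2236]
ee_rot: [[-0.95, -0.313, 0.001], [-0.313, 0.95, -0.0], [-0.001, -0.0, -1.0]]
contact_force: [0.7, 1.5, -0.6]
gripper_width: 0.0253
```

```bash
python3 q.py
```

```text
pos [0.38201852 0.17707396 0.22363708] r 0.10836193960031829 phi-A 3.4466117586211302 val 1.7016117586211301 psi 3.4429515749375463 f tool [-1.1  1.2  0.6] [ 0.41  0.47  2.17 -0.    0.5  -1.48]
```

>>> {"op": "send_rows", "data": {"plan": [{"rx":0,"ry":0,"rz":-2,"x":-0.1,"y":-3.8,"z":0,"claw":0.7},{"rx":0,"ry":0,"rz":-1,"x":0,"y":-1.9,"z":0,"claw":0.7}]}}

```text
time: 27.88
eef_pos: [0.3838, 0.1716, 0.2236]
ee_rot: [[-0.932, -0.361, 0.0], [-0.361, 0.932, -0.0], [0.0, -0.0, -1.0]]
contact_force: [-0.1, 1.7, 1.1]
gripper_width: 0.0257
```

```bash
python3 q.py
```

```text
pos [0.38382701 0.17163461 0.22355363] r 0.10852110469621482 phi-A 3.49945656053098 val 1.75445656053098 psi 3.4940042926824915 f tool [-0.5  1.6 -1.1] [ 0.39  0.47  2.17 -0.    0.5  -1.55]
```

>>> {"op": "send_rows", "data": {"plan": [{"rx":0,"ry":0,"rz":-2,"x":-0.1,"y":-3.8,"z":0,"claw":0.7},{"rx":0,"ry":0,"rz":-1.5,"x":0,"y":-2.8,"z":0,"claw":0.7}]}}

```text
time: 28.12
eef_pos: [0.3861, 0.1655, 0.2234]
ee_rot: [[-0.908, -0.418, -0.001], [-0.418, 0.908, -0.001], [0.001, -0.0, -1.0]]
contact_force: [0.3, 1.8, -0.4]
gripper_width: 0.0252
```

>>> {"op": "send_rows", "data": {"plan": [{"rx":0,"ry":0,"rz":-2,"x":-0.1,"y":-3.8,"z":0,"claw":0.7},{"rx":0,"ry":0,"rz":-1.5,"x":0,"y":-2.8,"z":0,"claw":0.7}]}}

```text
time: 28.38
eef_pos: [0.389, 0.1595, 0.2233]
ee_rot: [[-0.881, -0.473, -0.001], [-0.473, 0.881, -0.001], [0.001, -0.0, -1.0]]
contact_force: [0.6, 3.4, 0.9]
gripper_width: 0.0255
```

>>> {"op": "send_rows", "data": {"plan": [{"rx":0,"ry":0,"rz":-1,"x":0,"y":-1.9,"z":0,"claw":0.7},{"rx":0,"ry":0,"rz":-1,"x":0,"y":-1.9,"z":0,"claw":0.7}]}}

```text
time: 28.62
eef_pos: [0.3908, 0.1563, 0.2233]
ee_rot: [[-0.864, -0.503, -0.001], [-0.503, 0.864, -0.001], [0.001, -0.0, -1.0]]
contact_force: [-0.4, 5.0, 0.6]
gripper_width: 0.0254
```

>>> {"op": "send_rows", "data": {"plan": [{"rx":0,"ry":0,"rz":-1,"x":0,"y":-1.9,"z":0,"claw":0.7},{"rx":0,"ry":0,"rz":-1,"x":0,"y":-1.9,"z":0,"claw":0.7}]}}

```text
time: 28.88
eef_pos: [0.3927, 0.1529, 0.2233]
ee_rot: [[-0.846, -0.534, -0.001], [-0.534, 0.846, -0.001], [0.002, -0.0, -1.0]]
contact_force: [0.8, 3.8, 0.9]
gripper_width: 0.0257
```

>>> {"op": "send_rows", "data": {"plan": [{"rx":0,"ry":0,"rz":-1,"x":0,"y":-1.9,"z":0,"claw":0.7},{"rx":0,"ry":0,"rz":-1,"x":0,"y":-1.9,"z":0,"claw":0.7}]}}

```text
time: 29.12
eef_pos: [0.3946, 0.1499, 0.2232]
ee_rot: [[-0.827, -0.562, -0.001], [-0.562, 0.827, -0.001], [0.001, 0.0, -1.0]]
contact_force: [-1.1, 9.5, 1.5]
gripper_width: 0.0253
```

>>> {"op": "send_rows", "data": {"plan": [{"rx":0,"ry":0,"rz":-1,"x":0,"y":-1.5,"z":0,"claw":0.7},{"rx":0,"ry":0,"rz":0,"x":0,"y":0,"z":0,"claw":0.7}]}}

```text
time: 29.38
eef_pos: [0.3955, 0.1487, 0.2232]
ee_rot: [[-0.817, -0.576, -0.001], [-0.576, 0.817, -0.001], [0.001, 0.0, -1.0]]
contact_force: [-0.9, 8.1, 0.5]
gripper_width: 0.0258
```

>>> {"op": "send_rows", "data": {"plan": [{"rx":0,"ry":0,"rz":-1,"x":0,"y":-2,"z":0,"claw":0.7},{"rx":0,"ry":0,"rz":0,"x":0,"y":0,"z":0,"claw":0.7}]}}

```text
time: 29.62
eef_pos: [0.3965, 0.1473, 0.2232]
ee_rot: [[-0.807, -0.59, -0.002], [-0.59, 0.807, -0.0], [0.001, 0.001, -1.0]]
contact_force: [-2.0, 11.3, 1.1]
gripper_width: 0.0258
```

>>> {"op": "send_rows", "data": {"plan": [{"rx":0,"ry":0,"rz":0,"x":0,"y":-1.5,"z":0,"claw":0.7},{"rx":0,"ry":0,"rz":0,"x":0,"y":0,"z":0,"claw":0.7}]}}

```text
time: 29.88
eef_pos: [0.3972, 0.1461, 0.2232]
ee_rot: [[-0.807, -0.59, -0.002], [-0.59, 0.807, -0.0], [0.002, 0.001, -1.0]]
contact_force: [-3.0, 12.4, 0.7]
gripper_width: 0.026
```

>>> {"op": "send_rows", "data": {"plan": [{"rx":0,"ry":0,"rz":0,"x":0,"y":-1.2,"z":0,"claw":0.7},{"rx":0,"ry":0,"rz":0,"x":0,"y":0,"z":0,"claw":0.7}]}}

```text
time: 30.12
eef_pos: [0.3977, 0.1453, 0.2232]
ee_rot: [[-0.807, -0.59, -0.003], [-0.59, 0.807, -0.0], [0.002, 0.001, -1.0]]
contact_force: [-4.1, 15.6, 1.9]
gripper_width: 0.0255
```

Tight at 15 N. Unload, open, and lift away.

>>> {"op": "send_rows", "data": {"plan": [{"rx":0,"ry":0,"rz":0,"x":0,"y":2,"z":0,"claw":0.7},{"rx":0,"ry":0,"rz":0,"x":0,"y":1.5,"z":0,"claw":0.6},{"rx":0,"ry":0,"rz":0,"x":0,"y":0,"z":0,"claw":0.4},{"rx":0,"ry":0,"rz":0,"x":0,"y":0,"z":0,"claw":0.4},{"rx":0,"ry":0,"rz":0,"x":0,"y":0,"z":-30,"claw":0.4},{"rx":0,"ry":0,"rz":0,"x":0,"y":0,"z":-50,"claw":0.4},{"rx":0,"ry":0,"rz":0,"x":0,"y":0,"z":-50,"claw":0.4},{"rx":0,"ry":0,"rz":0,"x":40,"y":-40,"z":0,"claw":0.4},{"rx":0,"ry":0,"rz":0,"x":0,"y":-60,"z":0,"claw":0.4},{"rx":0,"ry":0,"rz":0,"x":0,"y":-60,"z":0,"claw":0.4},{"rx":0,"ry":0,"rz":0,"x":0,"y":-60,"z":0,"claw":0.4},{"rx":0,"ry":0,"rz":0,"x":0,"y":0,"z":0,"claw":0.4}]}}

```text
time: 31.62
eef_pos: [0.4959, -0.0567, 0.3535]
ee_rot: [[-0.81, -0.587, 0.001], [-0.587, 0.81, -0.002], [0.001, -0.002, -1.0]]
contact_force: [-1.5, -0.3, 0.2]
gripper_width: 0.051
```

```bash
python3 - <<'E'
from h import *
s=monitor.sense();print(s["time"],s["contact_force"])
c=camera("top"); save(c,"t9",160,165,322,275,4.9)
E
```

```text
31.625 [-1.53213399 -0.32885818  0.16776683]
```

View pics/t9.png

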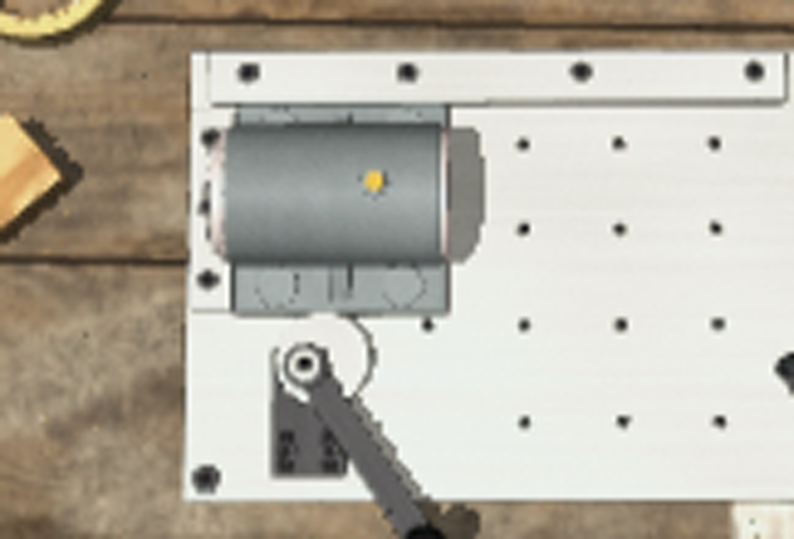

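The foot is still flush (same pixels as before), the cam bears on the foot's side at about (325,316), the lever has stayed put and the gripper is clear.

```bash
python3 -c "
from plant import r; print(r.close_job())"
```

```text
the job is handed in; nothing more can be done
None
```

I loaded and clamped the housing, then handed the job in at about 32 s of the 72 s allowed. I tipped it onto its foot along the arc, pushed it low on the foot against the fence, then against the end stop. Then I swung the lever until it resisted with about 15 N at the grip, released it and moved clear.

**Last checks:**
- **Seating:** the final top view shows the foot flush against both the fence and the end stop, unchanged by clamping. Before clamping, its centre measured about x 18.4, y 78.9 mm against the seat at 20, 79. I read the fence 1.3 mm short in x with the same camera, so the true x is about 19.8 mm.
- **Clamp:** the cam touches the foot and the lever stayed where I left it. The gripper is clear, with about 1.6 N left on the force reading. I could not measure the cam force directly; 15 N is the top of the stated 10 to 15 N tight range.
- **Bystanders:** I saw none of them move, but I did not measure them. The final crop shows only part of the wood block.

**What went wrong:** on my first attempt to push toward the fence, the fingertip pressed on the plate edge, at about 34 N sideways and 43 N upwards on the tool. I backed off, raised the tip 3 mm and carried on. The firmest push on the housing after that was about 22 N.

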